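# Find the pad that has gone soft

### The arm

A 6-joint arm with a two-finger parallel gripper is mounted at the origin on the work surface. World frame = base frame: x ahead of the robot, y to its left, z up, the work surface at z = 0. Lengths are in m, angles in rad, forces in N, time in s.
With the tool pointing down it reaches from about 0.325 to 0.775 m from the base axis. Payload 5.5 kg.
Tool frame: the origin (TCP) lies on the centre line of the jaws, within the pads' length; the fingertips stand 8 mm ahead of it and the grasp point (between the pads) lies 11 mm behind it (env.finger_overhang is the distance from the TCP to the fingertips, in m); z points along the fingers, y is the line along which they close (so a half turn about z gives the same grasp; the last joint's range is limited). The gripper opens to 85 mm and grips with 20 to 120 N. Pads are 22 mm wide; open, the fingers measure 114 mm over their backs; the gripper's body (76 mm by 85 mm) begins 54 mm behind the grasp point. The pads swing forward as they close: fully open they stand 13 mm farther back than shut.
Start: joints at [1.126, 0.091, 1.231, -0, 1.82, -0.057], TCP at [0.227, 0.555, 0.239] pointing down, gripper open.
Joint ranges: [-2.87, 2.87], [-0.86, 2.18], [0.17, 2.46], [-1.51, 4.65], [0.06, 2.69], [-2.65, 2.65]. Speed limits (rad/s): [2.57, 2.57, 3.01, 3.14, 3.14, 3.14].

### API

Orientations are given as a unit quaternion [w, x, y, z].
In Python, from plant import env gives the robot as it stands. Calls block until the motion is done:
- env.goto(position, orientation): joint-space move of the TCP to a pose.
- env.move_straight(position, ori=None, speed=0.15, guard=None): straight line of the TCP; ori=None keeps the orientation; speed is the mean speed in m/s. With guard (N) it stops when the force on the tool has changed by that much, and returns True; else False.
- env.move_joints(angles): joint-space move.
- env.grip(opening, grip_force=None): finger opening in m; grip_force is the grip in N (None keeps the last); returns when the fingers have stopped.
- env.hold(seconds).
- env.ik(position, orientation): joint angles nearest the present ones, or None.
- env.snapshot(name): name is "scene" or "top"; returns (picture, depth): 420x560x3 uint8, red, green, blue; 420x560 float32, m along the optical axis (not along the pixel's ray), 0 where there is no reading.
- env.camera_model(name): a dict with "mtx" (3x3 intrinsics, pixels), "world_to_cam" (4x4, takes a point from world to camera coordinates). Camera axes: x right, y up, looking along -z (the intrinsics and any distortion apply to the point x, -y, -z); pixel columns grow to the right and rows downward; lengths in m; the calibration is good to about 2 mm. A picture is of the moment at which its call begins. camera_model takes no time and is no camera call.
A pose or a line that the arm cannot do raises env.MotionError and nothing moves.
- env.close_job(): hands the job in; it is judged then, once.
Readings, each from a call of its own:
- env.read_t(): time.
- env.read_q(): joint angles.
- env.read_joint_vel(): joint speeds.
- env.read_tau(): joint torques, N m.
- env.read_tool_pos(): TCP position.
- env.read_tcp_rot(): TCP orientation.
- env.read_wrist_force(): force on the tool from outside, world axes, zero at the start.
- env.read_torque(): the same for the moment, N m.
- env.read_grip_width(): finger opening in m.
- env.read_finger_force(): force on a finger pad.
Only numpy, scipy, OpenCV 4.12 (cv2) and the standard library are available. Lean on these libraries where they do the work, as an engineer would, in place of code of your own. Each camera call takes 0.05 s, during which the arm holds its last target. There are 200 camera calls.

### The job

One of the three rubber pads in the wooden test board has gone soft. Take the spring gauge from its stand and press it gently onto the pads, upright and centred and never with more than 20 N, reading how far its pin is pushed back; press the soft pad until the gauge's steel foot sits flat on that pad's brass ring and hold it there a moment. Then slide the orange tab behind the soft pad to the far end of its slot, leave the other two tabs alone, put the gauge back upright in its stand, and do not disturb the thread cone, bottle or jar.

Things in the scene. Friction and masses are not known exactly. Their poses are not given: they have to be found in the camera images.
- board: fixed wooden test board, 150 (x) x 270 (y) x 45 mm high; origin at the centre of its underside, z up, x away from the robot, y left. In it are three black rubber pads, each in a brass ring (outer diameter 46, opening 26 mm). They look alike; which is soft differs each time. Behind each ring (board +x) stands an orange tab in a slot along board x
- pad_left (a point): centre of the left pad (board y = +80 mm), at the height of the wood's top face; axes as the board's. Each rubber face lies 1 mm above the wood; its brass ring's flat top stands 1.5 to 7.5 mm above the wood, set differently for every ring each time and not measured
- pad_mid (a point): centre of the middle pad (board y = 0), at the height of the wood's top face, as pad_left
- pad_right (a point): centre of the right pad (board y = -80 mm), at the height of the wood's top face, as pad_left
- tab_soft (a joint): how far the tab behind the soft pad is slid, m: 0 at the start, 0.030 at the far end (does not tell which place it is). Every tab is 14 (x) x 16 (y) mm, rises 26 mm above the wood, starts with its centre 50 mm from its pad's centre along board +x and slides to 80 mm; it resists with about 1.5 N, stays where left and cannot be lifted out
- tab_firm1 (a joint): the same for the tab behind one of the two firm pads; must stay near 0
- tab_firm2 (a joint): the same for the tab behind the other firm pad; must stay near 0
- gauge: loose hand gauge, 0.2 kg, 88 mm tall: steel foot (disc, 40 mm diameter, 6 mm thick), open cage of two thin rails up to 40 mm, blue square handle 28 x 28 mm from 40 to 84 mm above the foot's underside, 4 mm steel cap. Origin at the centre of the foot's underside, z up, x and y square to the handle's faces. Starts upright in the stand
- gauge_foot (a point): centre of the underside of the gauge's foot
- gauge_pin (a joint): how far the sprung pin is pushed into the gauge, m. At 0 the 8 mm thick pin sticks out 16 mm below the foot. Spring: 1 N, then 1 N per mm. A red collar on it rises in the cage alike. With the foot flat on the ring it reads 7 to 12 mm (8 to 13 N) on a firm pad, 2.2 to 4.2 mm (3.2 to 5.2 N) on the soft pad, which gives way: pressing by d moves the pin about 3/4 d on firm, 1/4 d on soft
- stand: fixed plywood block 100 x 100 x 30 mm with a brass collar on top (inner diameter 50, outer 62, 12 mm high); origin at the centre of its underside, z up. The gauge's foot rests inside the collar on the wood, its pin hanging free in a 20 mm hole
- stand_seat (a point): centre of the seat inside the collar, 30 mm above the table, where the gauge's foot rests
- thread_cone: bystander: red thread cone, 60 mm diameter, 140 mm tall, origin at the centre of its base
- dye_bottle: bystander: grey bottle with black cap, 56 mm diameter, 130 mm tall, origin at the centre of its base
- glue_jar: bystander: amber jar, 64 mm diameter, 70 mm tall, origin at the centre of its base

How it is judged:
By the outcome, as a careful person would: the job done as asked, in the order asked, and still so for the second after the job is handed in, with the robot touching nothing.
It also fails if it takes over 67 s, if anything falls off the work surface, if the arm or the gripper's body presses on something with over 40 N, if the wrist force passes 120 N, or if a joint passes its speed limit or range.

## Working session

There is one attempt and no reset: what is moved stays moved. The work goes in short steps, each a Python script; the robot and the scene stay as the last script left them, time stands still between calls to the robot, and variables do not carry over. Pictures are saved under pics/ and viewed, at most 10 in all, crops included, and the job is handed in when it is done.

```bash
ls; mkdir -p pics; python3 - <<'E'
from plant import env
import cv2,numpy as np
for n in("scene","top"):
    p,d=env.snapshot(n); cv2.imwrite(f"pics/{n}0.png",p[:,:,::-1]); np.save(f"{n}0.npy",d); 
    m=env.camera_model(n); print(n,m)
print(env.read_t(),env.read_tcp_rot(),env.finger_overhang)
E
```

```text
pics
scene {'mtx': array([[494.73224894,   0.        , 284.42862772],
       [  0.        , 494.73224894, 205.91535061],
       [  0.        ,   0.        ,   1.        ]]), 'world_to_cam': array([[ 0.41421746,  0.91016378,  0.00507825, -0.21833107],
       [-0.58654244,  0.26266202,  0.766144  ,  0.3023504 ],
       [ 0.69598266, -0.32032883,  0.64264888, -1.88132901],
       [ 0.        ,  0.        ,  0.        ,  1.        ]])}
top {'mtx': array([[546.21886729,   0.        , 279.73196246],
       [  0.        , 546.21886729, 207.52299344],
       [  0.        ,   0.        ,   1.        ]]), 'world_to_cam': array([[-0.01627492, -0.99982952, -0.00872133, -0.01381608],
       [ 0.99686504, -0.01690089,  0.07729453, -0.60385714],
       [-0.07742875, -0.00743603,  0.99697016, -1.414873  ],
       [ 0.        ,  0.        ,  0.        ,  1.        ]])}
0.1 [-2.23151344e-04  1.92665063e-01  9.81264161e-01 -8.77700409e-04] 0.008
```

View pics/scene0.png

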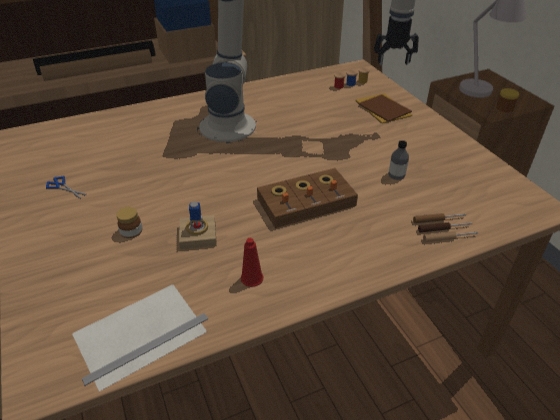

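View pics/top0.png

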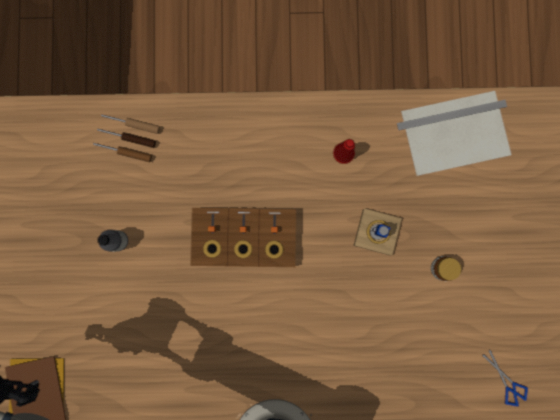

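The top picture shows the board, with rings near (212,249), (243,249) and (274,249). The stand with the gauge is at (379,232), and the cone, bottle and jar stand clear of them. I'll measure by colour next.

```bash
cat > vis.py <<'E'
import cv2,numpy as np
from plant import env
def ray(n,px,z):
    m=env.camera_model(n); K=m["mtx"]; T=m["world_to_cam"]; R=T[:3,:3]; t=T[:3,3]
    u,v=px; a=np.array([(u-K[0,2])/K[0,0],-(v-K[1,2])/K[1,1],-1.])
    d=R.T@a; c=-R.T@t
    return c+d*(z-c[2])/d[2]
def proj(n,P):
    m=env.camera_model(n); c=m["world_to_cam"]@np.r_[P,1]
    return np.array([m["mtx"][0,0]*c[0]/-c[2]+m["mtx"][0,2], m["mtx"][1,1]*-c[1]/-c[2]+m["mtx"][1,2]])
def blobs(img,lo,hi,roi,minA=8):
    x0,y0,x1,y1=roi; h=cv2.cvtColor(np.ascontiguousarray(img[y0:y1,x0:x1]),cv2.COLOR_RGB2HSV)
    m=cv2.inRange(h,lo,hi); n,l,s,c=cv2.connectedComponentsWithStats(m)
    return [(c[i]+[x0,y0],s[i]) for i in range(1,n) if s[i,4]>=minA],m
E
python3 - <<'E'
from vis import *
im=cv2.imread("pics/top0.png")[:,:,::-1]
for nm,lo,hi,roi in [("orange",(3,180,120),(14,255,255),(190,205,305,270)),("brass",(18,90,90),(32,255,255),(190,205,305,270)),("blue",(100,120,60),(130,255,255),(345,205,410,260)),("brassS",(18,110,80),(32,255,255),(345,205,410,260)),("rubber",(0,0,0),(180,255,30),(190,235,305,265))]:
    b,m=blobs(im,lo,hi,roi); print(nm,[(c.round(2),s) for c,s in b])
a=cv2.resize(im[200:272,186:306],None,fx=6,fy=6,interpolation=cv2.INTER_CUBIC)[:,:,::-1]
b=cv2.resize(im[200:264,345:412],None,fx=8,fy=8,interpolation=cv2.INTER_CUBIC)[:,:,::-1]
s=cv2.imread("pics/scene0.png")[195:250,170:225]; s=cv2.resize(s,None,fx=8,fy=8,interpolation=cv2.INTER_CUBIC)
cv2.imwrite("pics/c1.png",a)
o=np.zeros((600,800,3),np.uint8); o[:512,:400]=cv2.resize(b,(400,382)).shape and 0
o[:382,:400]=cv2.resize(b,(400,382)); o[:400,400:]=cv2.resize(s,(400,400)); cv2.imwrite("pics/c2.png",o)
E
```

```text
orange [(array([210.48, 228.59]), array([18, 21,  6,  6, 29], dtype=int32)), (array([242.41, 229.07]), array([50, 22,  6,  5, 29], dtype=int32)), (array([273.5, 229. ]), array([81, 22,  6,  5, 30], dtype=int32))]
brass [(array([211.53, 248.38]), array([ 13,  35,  18,  18, 180], dtype=int32)), (array([242.66, 248.73]), array([ 44,  35,  18,  18, 184], dtype=int32)), (array([273.59, 249.11]), array([ 75,  36,  18,  18, 181], dtype=int32))]
blue [(array([379.38, 231.07]), array([30, 20, 12, 12, 45], dtype=int32))]
brassS [(array([376.31, 231.98]), array([ 21,  14,  26,  26, 214], dtype=int32))]
rubber [(array([211.81, 248.07]), array([19, 10,  7,  7, 42], dtype=int32)), (array([242.93, 248.72]), array([50, 10,  7,  8, 43], dtype=int32)), (array([273.81, 249.07]), array([81, 11,  7,  7, 42], dtype=int32))]
```

View pics/c1.png

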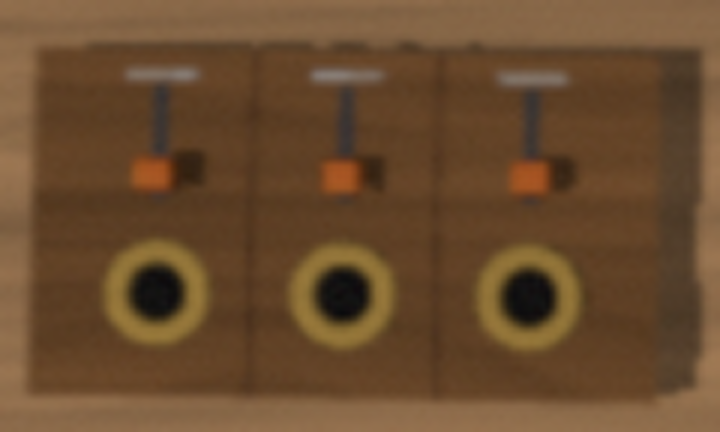

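View pics/c2.png

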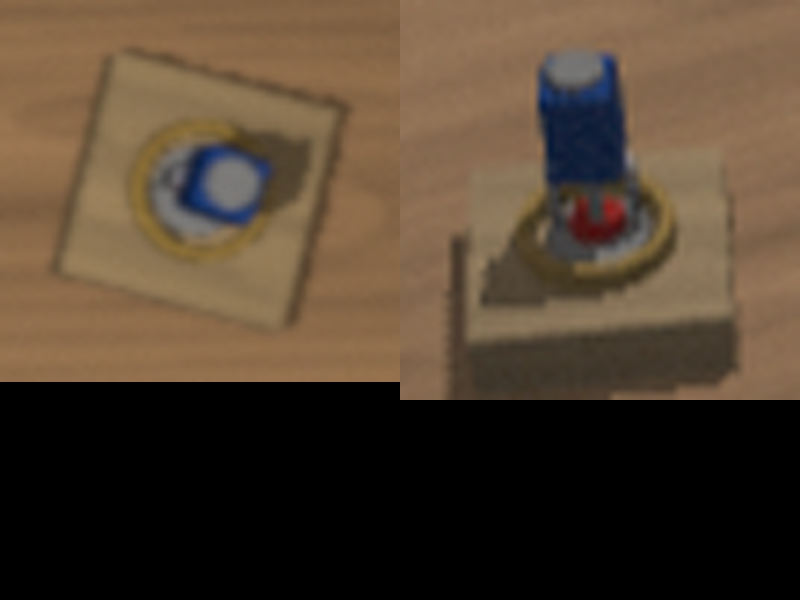

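The close-ups show the handle turned about 20° clockwise, with the red collar low in the cage, and the rings and tabs clearly outlined. Next I'll turn these pixels into positions using both views.

```bash
python3 - <<'E'
from vis import *
im=cv2.imread("pics/top0.png")[:,:,::-1]; sc=cv2.imread("pics/scene0.png")[:,:,::-1]
for x in [(211.6,248.3),(242.75,248.7),(273.7,249.1)]: print("ring top",ray("top",x,.0495).round(4))
for x in [(210.48,228.59),(242.41,229.07),(273.5,229.)]: print("tab top",ray("top",x,.069).round(4))
b,m=blobs(sc,(16,70,70),(34,255,255),(255,165,355,215)); print([(c.round(1),s) for c,s in b])
for c,s in b: print(ray("scene",c,.0495).round(4))
b,m=blobs(sc,(0,0,0),(180,255,35),(262,170,345,200)); print("rub",[(c.round(1),s,ray("scene",c,.047).round(4)) for c,s in b])
# gauge cap and handle
def hull(img,n,roi):
    x0,y0,x1,y1=roi; g=cv2.resize(np.ascontiguousarray(img[y0:y1,x0:x1]),None,fx=8,fy=8,interpolation=cv2.INTER_CUBIC); h=cv2.cvtColor(g,cv2.COLOR_RGB2HSV)
    m=cv2.inRange(h,(100,110,40),(130,255,255)); c,_=cv2.findContours(m,0,2); c=max(c,key=cv2.contourArea)
    k=np.zeros_like(m); cv2.drawContours(k,[cv2.convexHull(c)],-1,255,-1)
    cap=cv2.inRange(h,(0,0,100),(180,90,255))&k; cc,_=cv2.findContours(cap,0,2); cc=max(cc,key=cv2.contourArea)
    M=cv2.moments(cc); ctr=np.array([M["m10"],M["m01"]])/M["m00"]
    f=lambda p:(np.array(p)+.5)/8-.5+[x0,y0]
    print(n,"hull rect",cv2.minAreaRect(cv2.convexHull(c)),"cap",f(ctr),cv2.minAreaRect(cc)[1],ray(n,f(ctr),.118).round(4))
hull(im,"top",(365,218,395,246)); hull(sc,"scene",(182,195,208,222))
b,m=blobs(im,(18,110,80),(32,255,255),(345,205,410,260)); x,y=np.nonzero(m)[::-1]; x0,y0,w,h=b[0][1][:4]
print("collar",ray("top",(345+x0+w/2-.5,205+y0+h/2-.5),.042).round(4))
E
```

```text
ring top [0.4993 0.1529 0.0495]
ring top [0.4969 0.0728 0.0495]
ring top [ 0.4946 -0.0068  0.0495]
tab top [0.5492 0.1529 0.069 ]
tab top [0.5467 0.0716 0.069 ]
tab top [ 0.5455 -0.0075  0.069 ]
[(array([325.5, 178.7]), array([64,  9, 15, 10, 83], dtype=int32)), (array([301.9, 184.4]), array([40, 15, 16, 10, 89], dtype=int32)), (array([278.4, 189.8]), array([ 16,  20,  16,  11, 102], dtype=int32))]
[0.503  0.1519 0.0495]
[0.4991 0.0717 0.0495]
[ 0.4944 -0.0056  0.0495]
rub [(array([325.6, 178.9]), array([61,  8,  6,  3, 17], dtype=int32), array([0.5014, 0.1534, 0.047 ])), (array([302.3, 184.7]), array([37, 13,  7,  4, 19], dtype=int32), array([0.4981, 0.0737, 0.047 ])), (array([278.6, 190.2]), array([14, 19,  6,  3, 15], dtype=int32), array([ 0.4933, -0.0044,  0.047 ]))]
top hull rect ((139.46212768554688, 101.96269226074219), (97.48099517822266, 92.70204162597656), 18.004159927368164) cap [382.54069715 230.49209144] (71.75907135009766, 53.90645217895508) [ 0.5356 -0.2752  0.118 ]
scene hull rect ((103.66694641113281, 134.83544921875), (133.96588134765625, 86.2368392944336), 82.60040283203125) cap [194.3550027 204.5537082] (18.50848388671875, 56.90864944458008) [ 0.5402 -0.275   0.118 ]
collar [ 0.5356 -0.2783  0.042 ]
```

```bash
cat > arm.py <<'E'
from vis import *
def Q(deg):
    a=np.radians(deg)/2; return [0,np.cos(a),np.sin(a),0]
PAD={"L":(.500,.1527),"M":(.4973,.0727),"R":(.4946,-.0063)}
YAW=72.
E
python3 - <<'E'
from arm import *
for n in[72,162]: print(n,np.round(env.ik((.5365,-.2755,.081),Q(n)),2))
env.goto((.5365,-.2755,.17),Q(YAW)); env.grip(.085); 
print(env.read_t(),env.read_wrist_force())
env.move_straight((.5365,-.2755,.081),speed=.12)
env.grip(.0,50); print(env.read_t(),env.read_grip_width(),env.read_finger_force(),env.read_wrist_force(),env.read_tool_pos())
env.move_straight((.5365,-.2755,.19),speed=.12)
env.goto((*PAD["R"],.15),Q(YAW)); env.hold(.3)
for i in range(4): print(env.read_wrist_force().round(2))
print(env.read_t(),env.read_tool_pos(),env.read_grip_width())
p,d=env.snapshot("scene"); cv2.imwrite("pics/s1.png",p[:,:,::-1])
cv2.imwrite("pics/s1c.png",cv2.resize(p[130:230,220:345],None,fx=6,fy=6,interpolation=cv2.INTER_CUBIC)[:,:,::-1])
P=PAD["R"]; print(proj("scene",(*P,.099)),proj("scene",(*P,.0495)))
E
```

```text
72 [-0.53  0.13  1.47 -0.    1.54 -0.22]
162 [-0.53  0.13  1.47 -0.    1.54 -1.79]
3.4333 [-0.00644519  0.24606998 -0.72697885]
4.8833 0.0278888246999747 49.08620595932007 [0.70137771 0.27607413 2.35173355] [ 0.53673988 -0.27563011  0.08154531]
[ 0.52 -0.08 -1.12]
[ 0.52 -0.08 -1.12]
[ 0.52 -0.08 -1.12]
[ 0.52 -0.08 -1.12]
7.3083 [ 0.49487025 -0.00709732  0.15005055] 0.027978319645380053
[278.14454754 176.85252909] [278.19479888 189.94854774]
```

View pics/s1c.png

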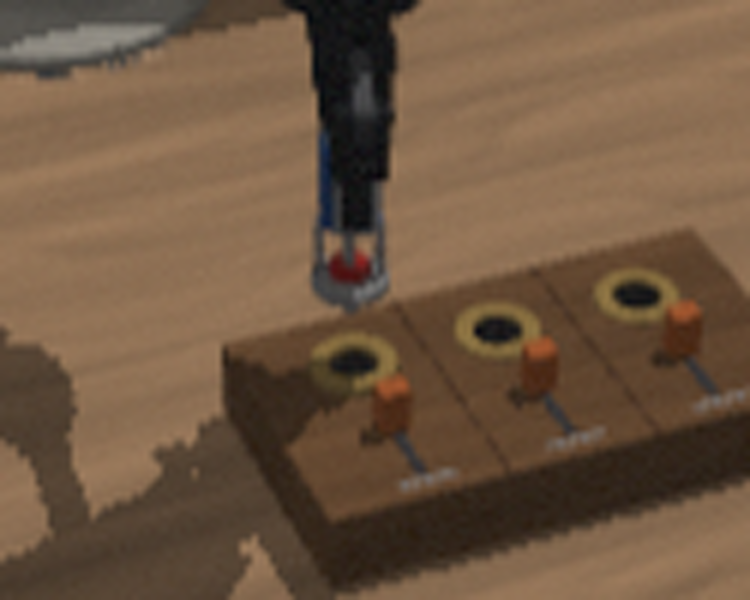

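The gauge hangs upright, with its foot at crop (350,283) directly over the right ring at (353,361). I'll probe there with small steps.

```bash
cat >> arm.py <<'E'
def probe(k,depth=.1065):
    P=PAD[k]; t=env.read_tool_pos()
    if np.hypot(*(t[:2]-P))>.01: env.move_straight((*P,.15),Q(YAW),speed=.2)
    env.move_straight((*P,.120),speed=.1); env.hold(.2); b=env.read_wrist_force()[2]; out=[]
    for z in np.arange(.116,depth-.0001,-.002):
        env.move_straight((*P,z),speed=.02); env.hold(.1)
        f=env.read_wrist_force()[2]-b; out.append((round(z,4),round(env.read_tool_pos()[2],4),round(f,2)))
        if f>9: break
    print(k,"t",env.read_t(),out); return b,out
E
python3 - <<'E'
from arm import *
b,o=probe("R",.104); print(env.read_wrist_force(),b,env.read_torque())
E
```

```text
R t 10.5583 [(np.float64(0.116), np.float64(0.116), np.float64(0.57)), (np.float64(0.114), np.float64(0.114), np.float64(-0.08)), (np.float64(0.112), np.float64(0.1124), np.float64(1.81)), (np.float64(0.11), np.float64(0.1103), np.float64(3.69)), (np.float64(0.108), np.float64(0.1083), np.float64(5.37)), (np.float64(0.106), np.float64(0.1063), np.float64(6.65)), (np.float64(0.104), np.float64(0.1045), np.float64(7.93))]
[0.55200002 0.7574669  6.26490582] -1.6621469458504174 [ 0.01873111 -0.03944139  0.01783025]
```

```bash
python3 - <<'E'
from arm import *
env.move_straight((*PAD["R"],.15),speed=.15)
b,o=probe("M",.104)
if o[-1][2]>5.5:
    env.move_straight((*PAD["M"],.15),speed=.15); b,o=probe("L",.104)
np.save("b.npy",b)
E
```

```text
M t 14.7583 [(np.float64(0.116), np.float64(0.116), np.float64(-0.43)), (np.float64(0.114), np.float64(0.114), np.float64(-0.18)), (np.float64(0.112), np.float64(0.1122), np.float64(0.37)), (np.float64(0.11), np.float64(0.1101), np.float64(1.63)), (np.float64(0.108), np.float64(0.1081), np.float64(1.91)), (np.float64(0.106), np.float64(0.1061), np.float64(2.53)), (np.float64(0.104), np.float64(0.1041), np.float64(2.84))]
```

The middle pad is the soft one: force rises about 0.27 N per mm there, against about 0.8 on the right pad. I'll press on until the foot meets the ring.

```bash
python3 - <<'E'
from arm import *
b=float(np.load("b.npy")); P=PAD["M"]; z=.104; o=[]
while z>.0945:
    z-=.0003; env.move_straight((*P,z),speed=.02); env.hold(.05)
    f=env.read_wrist_force()[2]-b; o.append((round(z,4),round(float(f),2)))
    if f>9: break
print(o)
for i in range(3): env.hold(.4); print(env.read_tool_pos(),env.read_wrist_force()-[0,0,b],env.read_torque().round(3))
p,d=env.snapshot("scene"); print(env.read_t())
cv2.imwrite("pics/s2c.png",cv2.resize(p[130:230,220:345],None,fx=6,fy=6,interpolation=cv2.INTER_CUBIC)[:,:,::-1])
E
```

```text
[(0.1037, 3.85), (0.1034, 4.47), (0.1031, 3.72), (0.1028, 3.78), (0.1025, 5.1), (0.1022, 3.9), (0.1019, 3.12), (0.1016, 3.98), (0.1013, 3.78), (0.101, 4.65), (0.1007, 5.05), (0.1004, 4.87), (0.1001, 4.55), (0.0998, 5.86), (0.0995, 4.01), (0.0992, 4.67), (0.0989, 4.75), (0.0986, 5.3), (0.0983, 6.02), (0.098, 9.32)]
[0.49735438 0.072713   0.09865355] [ 1.45712688 -0.48279116  8.23606407] [-0.011 -0.16  -0.011]
[0.49734488 0.07269239 0.0986411 ] [ 0.57321758 -0.07720967  8.2493016 ] [ 0.028 -0.122  0.001]
[0.49733281 0.07270709 0.09863078] [0.17242252 0.59718085 8.24693301] [ 0.034 -0.167  0.042]
22.0083
```

View pics/s2c.png

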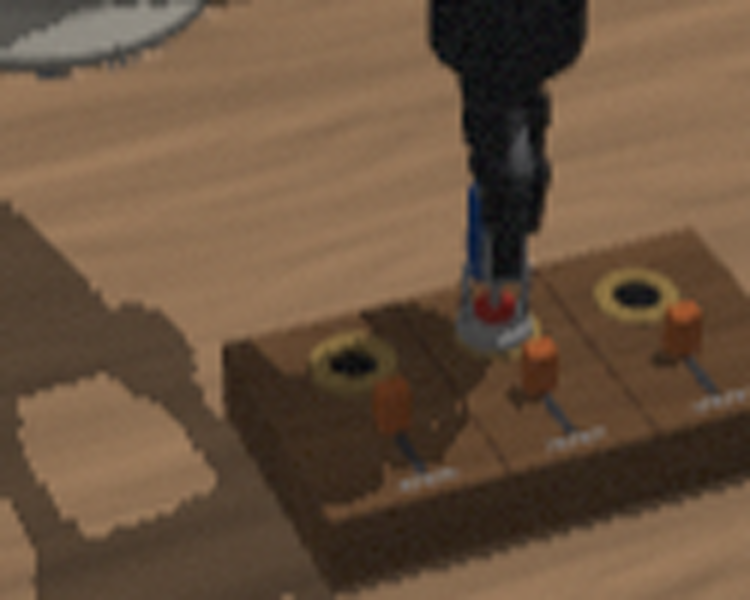

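The foot is down on the middle ring at crop (495,325), and the force has started to rise steeply. I'll press slightly further, to about 13 N, so it sits flat, and hold.

```bash
python3 - <<'E'
from arm import *
b=float(np.load("b.npy")); P=PAD["M"]; z=.098
while z>.0965:
    z-=.0002; env.move_straight((*P,z),speed=.01); env.hold(.15)
    f=env.read_wrist_force()[2]-b; print(round(z,4),env.read_tool_pos()[2].round(5),round(float(f),2),env.read_torque().round(3))
    if f>12.5: break
env.hold(.8); print(env.read_wrist_force()-[0,0,b],env.read_tool_pos(),env.read_grip_width(),env.read_t())
E
```

```text
0.0978 0.09868 9.14 [ 0.049 -0.074  0.003]
0.0976 0.09863 9.74 [ 0.045  0.031 -0.001]
0.0974 0.09864 11.74 [-0.008  0.163 -0.054]
0.0972 0.0986 12.22 [-0.038  0.267 -0.042]
0.097 0.09861 12.6 [-0.038  0.346 -0.004]
[-1.46554605  0.45008604 13.47452523] [0.49738837 0.07271224 0.09860782] 0.027717259312880268 24.8083
```

```bash
python3 - <<'E'
from arm import *
P=PAD["M"]; S=(.5367,-.2756)
env.move_straight((*P,.17),speed=.12)
env.move_straight((*S,.19),speed=.3); env.move_straight((*S,.1),speed=.12)
print("g",env.move_straight((*S,.0812),speed=.03,guard=5),env.read_tool_pos(),env.read_t())
env.grip(.06); env.move_straight((*S,.19),speed=.15)
u=np.array([.9996,-.0294]); T=lambda s,z:(*(np.array(P)+s*u),z)
env.goto(T(.024,.12),Q(178.3)); env.grip(0); 
env.move_straight(T(.024,.066),speed=.1,guard=6); print(env.read_tool_pos(),env.read_t())
print("g",env.move_straight(T(.058,.066),speed=.05,guard=8),env.read_tool_pos())
print("g",env.move_straight(T(.069,.066),speed=.02,guard=6),env.read_tool_pos(),env.read_wrist_force())
q=env.read_tool_pos()[:2]-P; print("s",q@u, q@[-u[1],u[0]])
env.move_straight(T(.05,.066),speed=.1);env.move_straight(T(.05,.15),speed=.15)
env.goto((.5,-.12,.2),Q(YAW)); print(env.read_t())
p,d=env.snapshot("top"); cv2.imwrite("pics/t3.png",cv2.resize(p[195:275,186:412],None,fx=3.5,fy=3.5,interpolation=cv2.INTER_CUBIC)[:,:,::-1])
b,m=blobs(p,(3,180,120),(14,255,255),(190,205,305,270)); print([(c.round(2),ray("top",c,.069).round(4)) for c,s in b])
E
```

```text
g True [ 0.53649939 -0.27543425  0.08151957] 28.375
[0.52150961 0.07201548 0.06635546] 32.3
g False [0.5553415  0.07093839 0.06573126]
g True [0.55914078 0.07086295 0.06522594] [-0.15210837 -0.25468679  0.46060669]
s 0.06187004815850641 -1.8196084204941027e-05
35.8083
[(array([242.5, 217. ]), array([0.5774, 0.071 , 0.069 ])), (array([210.45, 228.58]), array([0.5493, 0.1529, 0.069 ])), (array([273.5, 229. ]), array([ 0.5455, -0.0075,  0.069 ]))]
```

View pics/t3.png

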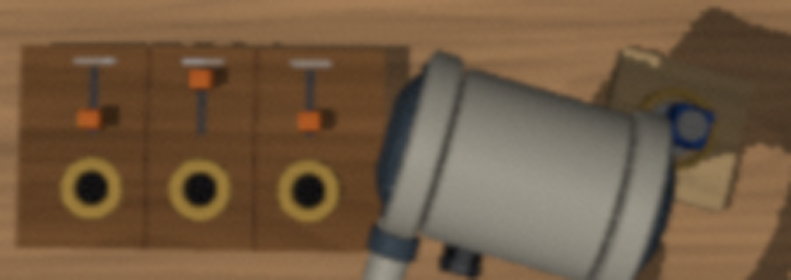

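The middle tab moved 30.7 mm to the end of its slot, and the other two haven't moved. The gauge already stands in its seat, but the task puts its return last, so I'll lift it and seat it once more.

```bash
python3 - <<'E'
from arm import *
S=(.5365,-.2755)
env.goto((*S,.17),Q(YAW)); env.grip(.075); env.move_straight((*S,.0815),speed=.12); env.grip(0,50); print(env.read_grip_width())
env.move_straight((*S,.15),speed=.12); env.move_straight((*S,.1),speed=.12)
print("g",env.move_straight((*S,.0812),speed=.03,guard=5),env.read_tool_pos())
env.grip(.075); env.move_straight((*S,.19),speed=.15); env.goto((.42,.0,.25),Q(YAW)); env.hold(.3); print(env.read_t())
p,d=env.snapshot("top"); q,d=env.snapshot("scene")
a=cv2.resize(p[200:264,345:412],(400,382)); c=cv2.resize(q[170:260,150:240],(400,400))
o=np.zeros((400,800,3),np.uint8); o[:382,:400]=a; o[:,400:]=c; cv2.imwrite("pics/f.png",o[:,:,::-1])
E
```

```text
0.02779287074914851
g True [ 0.53637269 -0.27538724  0.08227599]
43.3417
```

View pics/f.png

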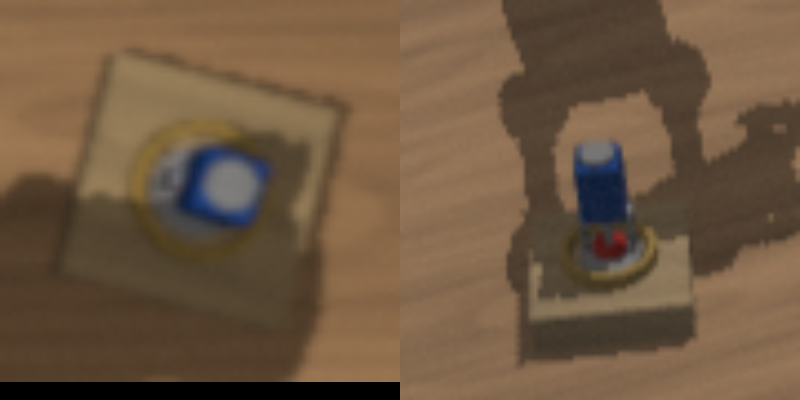

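The gauge stands upright inside its collar: cap at crop (232,185) in the top view, foot ringed by brass in the scene view. The arm is clear, so I'm handing in.

```bash
python3 -c "
from plant import env
print(env.close_job())"
```

```text
the job is handed in; nothing more can be done
None
```

I handed in the job at about 43 s: the middle pad is the soft one (left pad not pressed), pressed at about 13 N until the foot seated on its ring; its tab is at the far end, the gauge was stood back once before the slide and again after it, and I judged pin travel from wrist force rather than reading the collar.

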